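# Close and lock the soil hopper's clean-out cap

### The arm

A 6-joint arm with a two-finger parallel gripper is mounted at the origin on the work surface. World frame = base frame: x ahead of the robot, y to its left, z up, the work surface at z = 0. Lengths are in m, angles in rad, forces in N, time in s.
With the tool pointing down it reaches from about 0.275 to 0.825 m from the base axis. Payload 5.2 kg.
Tool frame: the origin (TCP) lies on the centre line of the jaws, within the pads' length; the fingertips stand 11 mm ahead of it and the grasp point (between the pads) lies 8 mm behind it; z points along the fingers, y is the direction in which the jaws open and shut (so a half turn about z gives the same grasp; the last joint's range is limited). The gripper opens to 93 mm and grips with 3 to 60 N. Pads are 15 mm wide; open, the fingers measure 128 mm over their backs; the gripper's body (75 mm by 188 mm) begins 65 mm behind the grasp point.
Start: joints at [-0.203, 0.259, 1.535, -0, 1.348, -0.203], TCP at [0.55, 0, 0.23] pointing down, gripper open.
Joint ranges: [-3.14, 3.14], [-0.91, 2.08], [0.19, 2.58], [-1.22, 4.36], [0.22, 2.71], [-3.12, 3.12]. Speed limits (rad/s): [2.57, 2.57, 3.14, 3.14, 3.14, 3.14].

### API

Orientations are given as a 3x3 rotation matrix whose columns are the frame's x, y, z axes.
In Python, from bench import telemetry, viewer, ctrl gives the robot as it stands.
- The arm moves only by the tool send_rows, never from a script. Its argument "series" is a list of rows, each a list of 7 numbers: the shift along the world's x, y, z in m, then the turn, a rotation vector about the world's x, y, z in rad, then the closure, from -1 (fully open) to 1 (shut). In form: [[tx, ty, tz, ax, ay, az, grip], ...]. A call has exactly 10 rows; each row is the pose to reach, as a shift and turn from the pose measured when the call began; what a row does not reach only later rows make up. A row lasts 1/8 s, in which the tool goes at most 62.5 mm and 10.7 degrees, less where a joint would pass 70% of its speed; a pose out of reach is approached as far as the arm can. A call with a gripper value outside its range is refused whole. The fingers move at their own pace and stop on an object; "force" is the grip in N (left out, the last holds). Time passes only in rows, so rows that repeat a pose let the fingers close, or fill a call up. It gives the time, the measured TCP pose, the force and the opening at its end, in the units of the state.
- telemetry.get_obs(): the state, without advancing time (a new reading comes with each control period).
- viewer.snapshot(name): name is "scene" or "side" or "wrist"; returns a dict with "pixels" (384x512x3 uint8, red, green, blue), "vfov" (degrees; the focal length in pixels is half the picture's height over the tangent of half this angle, whatever the lens; pixels are square), "cx", "cy" (the principal point, pixels), "eye" and "orientation" of the camera in the world. Camera axes: x right, y down, z forward; pixel columns grow to the right and rows downward; lengths in m; the calibration is good to about 2 mm. The wrist camera is an equidistant fisheye: a pixel r from the principal point sees the ray r / f radians off the axis. A picture is of the moment at which its call begins. There is no depth.
- ctrl.job_done(): hands the job in, once; it reports no verdict.
The state is a dict: "t": time; "qpos": joint angles; "joint_velocities": joint speeds; "joint_efforts": joint torques, N m; "eef_pos": TCP position; "eef_rot": TCP orientation; "contact_force": force on the tool from outside, world axes, zero at the start; "moment": the same for the moment, N m; "grip_width": opening from 0.0 (shut) to 1.0 (fully open).
Only numpy, scipy, OpenCV 4.12 (cv2) and the standard library are available. Lean on these libraries where they do the work, as an engineer would, in place of code of your own. Each camera call takes 0.05 s, during which the arm holds its last target.

### The job

Close the clean-out cap on the white hopper cover: turn its bar backwards (anticlockwise seen from above) until the thread drops into place, then screw it clockwise fully home. Then lift the fork lock over the bump in its track, slide it all the way to the cap so that its prongs stand on both sides of the bar, let it drop and let go. Leave the tools and containers lying about where they are.

Things in the scene. Friction and masses are not known exactly. Their poses are not given: they have to be found in the camera images.
- port: White fixed hopper cover, a box 300 (its x) x 360 (its y) x 60 mm high; origin at the centre of its underside, z up. On its flat top (the deck) stand a black screw cap, vertical axis at its x 0, y +85 mm, and a steel fork lock at x 0, y -90 mm when open, on a track along its y. Two black clamp stars, 26 mm wide, 30 mm high, stand on the deck at x +-120, y +158 mm.
- cap (a joint): Turn of the cap, rad: 0 = screwed fully home (a stop; bar along the cover's y), positive = turned backwards (anticlockwise from above), stop at 2.0. It starts on the crest of the thread at 0.15 to 1.2; there it turns but does not go down. Turned back to between 1.47 and 2.0 it drops in; then turning forwards screws it down to 0. Resists with about 0.1 N m and stays where it is left.
- cap_lift (a joint): Height of the cap above home, m: 0.022 on the crest, about 0.0095 after it has dropped in (by its own weight, 0.6 kg; squeezing fingers or a hard side push can hold it up), then falling 0.0065 per rad to 0 when home. The cap is captive: it lifts no higher than 0.026.
- bar_middle (a point): On the cap's axis at the top of its bar: 123 mm above the table when home, 145 mm on the crest. The metal bar is 150 mm long, 16 wide, 22 high (underside 22 mm below this point). The disc under it is 98 mm across, its flat top 27 mm below this point; both bar ends stick out 26 mm past the disc, free down to the deck. The bar can be pushed with shut fingers, straddled or pinched from above.
- bar_end (a point): Top face of one end of the bar, 75 mm from the axis: the end that points along the cover's +y when the cap is home (the other end, 180 degrees round, then lies at the fork lock).
- lock_slide (a joint): Travel of the fork lock along the cover's +y, m: 0 open, 0.05 fully at the cap. A steel bump 10 mm high on the track blocks it between about 0.004 and 0.032 unless the lock is lifted more than 10 mm. Slides with about 1 N.
- lock_lift (a joint): How far the fork lock is lifted off its track, m: 0 resting on the track, at most 0.03; it falls by its own weight (about 0.35 kg).
- lock_knob (a point): Top centre of the fork lock's round black knob, 34 mm across, 14 high, 152 mm above the table at rest. Under it a 20 mm thick stem goes 24 mm down to the flat steel fork body (50 mm along the cover's x, 20 along y). Two prongs, 30 mm apart inside, reach 70 mm from the knob's axis towards the cap, 38 to 54 mm above the deck; closed, they pass the home bar's end by 20 mm.
- brush: Hand brush 160 mm long lying on the deck beside the track, on one side; origin at the middle of its underside. Leave it.
- scraper: Flat scraper 170 mm long lying on the deck beside the track, on the other side; origin at the middle of its underside. Leave it.
- oil_bottle: White plastic bottle 64 mm across, 150 mm high, standing on the deck 10 mm outside the sweep of the bar, on the cover's +x or -x side of the cap. Origin under its centre. Leave it.
- tin: Steel tin 64 mm across, 80 mm high, standing on the deck on the other side of the cap, also 10 mm outside the sweep of the bar. Origin under its centre. Leave it.
- seed_cup: White cup 84 mm across, 85 mm high, standing on the table left or right of the cover. Origin under its centre. Leave it.
- roller: Grey flanged roller 70 mm across, 60 mm high, standing on the table left or right of the cover. Origin under its centre. Leave it.
- wrench: Steel wrench 180 mm long lying on the table just beyond the cover. Origin at the middle of its underside. Leave it.

How it is judged:
On the way, in this order (a step that is already met when the one before it is completed fails the run):
1. the cap has been turned back until it dropped into the thread (value of joint cap above 1.3 rad and value of joint cap_lift below 0.0125 m), for 0.1 s.
2. the cap is screwed fully home (value of joint cap below 0.1 rad and value of joint cap_lift below 0.0025 m), for 0.2 s.
At the end, for the whole second after the job is handed in: The cap is screwed home (within 0.1 rad and 2.5 mm) and the fork lock rests on its track (within 3 mm) within 6 mm of the cap end of its travel, prongs on both sides of the bar (all of step 2 and value of joint lock_slide above 0.044 m and value of joint lock_lift below 0.003 m); the robot touches nothing.
It fails at once if a tool or container lying about is shifted by more than 30 mm (distance of any of brush, scraper, oil_bottle, tin, seed_cup, roller, wrench from where it was at the start of the episode above 0.03 m).
It also fails if it takes over 51 s, if anything falls off the work surface, if the arm or the gripper's body presses on something with over 40 N, if the wrist force passes 120 N, or if a joint passes its speed limit or range.

## Working session

There is one attempt and no reset: what is moved stays moved. The work goes in short steps, Python scripts to look and compute and a tool call to move; the robot and the scene stay as the last step left them, time stands still between calls to the robot, and variables do not carry over. Pictures are saved under pics/ and viewed, and the job is handed in when it is done.

Besides the shell and the picture viewer there is one more tool, called as name(argument=value, ...), one argument or row to a line, values as JSON. send_rows: Moves the arm, as the interface text tells. Its arguments: {"type":"object","properties":{"series":{"type":"array","items":{"type":"array","items":{"type":"number"}}},"force":{"type":"number"}},"required":["series"]}

```bash
ls; mkdir -p pics; cat > h.py <<'E'
import numpy as np, cv2
from bench import telemetry, viewer, ctrl
def snap(name,fn):
    s=viewer.snapshot(name); np.savez('pics/'+fn+'.npz',**{k:np.array(v) for k,v in s.items()})
    cv2.imwrite('pics/'+fn+'.png',s['pixels'][:,:,::-1]); return s
def load(fn): return dict(np.load('pics/'+fn+'.npz'))
def ray(s,u,v,fish=False):
    f=192/np.tan(np.radians(float(s['vfov']))/2)
    dx,dy=u-float(s['cx']),v-float(s['cy'])
    if fish:
        r=np.hypot(dx,dy); th=r/f; d=np.array([np.sin(th)*dx/max(r,1e-9),np.sin(th)*dy/max(r,1e-9),np.cos(th)])
    else: d=np.array([dx/f,dy/f,1.])
    d=s['orientation']@d; return s['eye'],d/np.linalg.norm(d)
def onz(s,u,v,z,fish=False):
    e,d=ray(s,u,v,fish); return e+d*(z-e[2])/d[2]
def proj(s,p,fish=False):
    f=192/np.tan(np.radians(float(s['vfov']))/2)
    c=s['orientation'].T@(np.array(p)-s['eye'])
    if fish:
        rr=np.hypot(c[0],c[1]); th=np.arctan2(rr,c[2]); k=f*th/rr
        return np.array([s['cx']+k*c[0],s['cy']+k*c[1]])
    return np.array([s['cx']+f*c[0]/c[2],s['cy']+f*c[1]/c[2]])
E
python3 - <<'E'
from h import *
for n in ('scene','side','wrist'):
    s=snap(n,n+'0'); print(n,s['vfov'],s['cx'],s['cy'],s['eye'],np.round(s['orientation'],3).tolist())
o=telemetry.get_obs(); print(o)
E
```

```text
pics
scene 45.84335509377581 258.7439122881966 183.19412332332962 [1.36035555 0.23217895 0.65237379] [[-0.269, 0.525, -0.808], [0.963, 0.135, -0.233], [-0.014, -0.841, -0.542]]
side 45.64399476936172 252.50125656040652 193.40051226118567 [0.42205861 0.88149679 0.66971838] [[-0.988, -0.067, 0.139], [-0.153, 0.537, -0.83], [-0.019, -0.841, -0.541]]
wrist 65.70646984690485 257.6149542151338 191.65829286862828 [0.55045238 0.08306719 0.38465829] [[1.0, 0.0, -0.003], [-0.001, -0.955, -0.296], [-0.003, 0.296, -0.955]]
{'t': 0.15, 'qpos': array([-2.02800388e-01,  2.59183440e-01,  1.53579294e+00, -7.28611524e-06,
        1.34802489e+00, -2.02811158e-01]), 'joint_velocities': array([ 4.58973522e-05, -2.66065968e-03, -2.24726704e-03, -1.13735094e-03,
       -2.34116708e-04, -3.96767575e-04]), 'joint_efforts': array([ 1.84710952e-03, -4.37643743e+01, -2.84233278e+01,  7.19930883e-02,
        3.80130450e-02, -3.72983607e-06]), 'eef_pos': array([5.49604463e-01, 1.02015201e-04, 2.29020013e-01]), 'eef_rot': array([[-1.21940085e-05,  9.99999046e-01, -1.38117844e-03],
       [ 9.99999962e-01,  1.25762654e-05,  2.76753056e-04],
       [ 2.76770162e-04, -1.38117501e-03, -9.99999008e-01]]), 'contact_force': array([-0.25421489,  0.44231833,  0.13425062]), 'moment': array([-0.00802155,  0.01362944,  0.08003075]), 'grip_width': 1.00090640710837}
```

View pics/scene0.png

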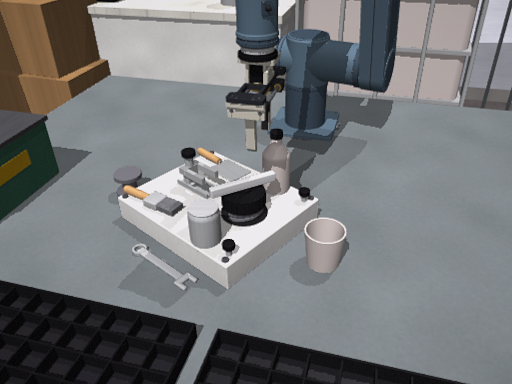

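View pics/side0.png

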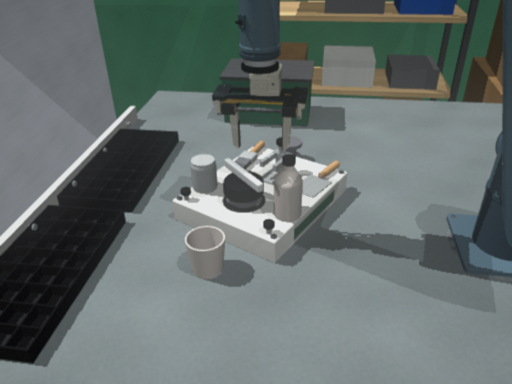

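View pics/wrist0.png

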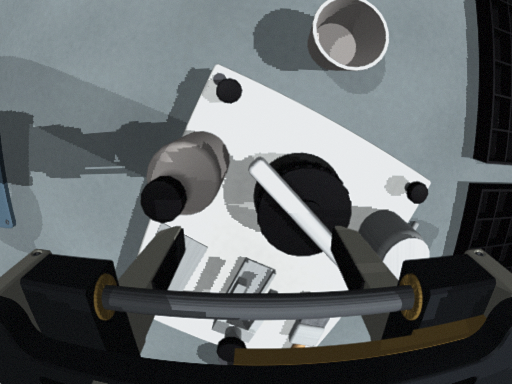

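The overhead wrist view shows the cover. The stars are near (229,90) and (417,191), the disc near (302,204), the bar runs from (258,162) to about (340,260), and the knob is near (232,345). The bottle is on the left and the tin is partly hidden on the right.

```bash
python3 - <<'E'
from h import *
s=load('wrist0'); im=s['pixels']
g=im.max(2)
m=(g<45).astype(np.uint8)
n,l,st,c=cv2.connectedComponentsWithStats(m)
for i in range(1,n):
    if st[i,4]>60: print(i,st[i],c[i].round(1))
# star tops, z .09
for u,v in ((229,90),(417,191)): print('star',onz(s,u,v,.09,True).round(4))
print('knob',onz(s,232,349,.152,True).round(4))
print('disc',onz(s,302,204,.118,True).round(4))
for uv in ((215,66),(430,182)): print('corner',onz(s,*uv,.06,True).round(4))
cv2.imwrite('pics/w0z.png',cv2.resize(im[130:380,130:450,::-1],None,fx=2.4,fy=2.4,interpolation=cv2.INTER_CUBIC))
t=load('scene0')['pixels']; cv2.imwrite('pics/s0z.png',cv2.resize(t[120:290,110:350,::-1],None,fx=3.3,fy=3.3,interpolation=cv2.INTER_CUBIC))
t=load('side0')['pixels']; cv2.imwrite('pics/d0z.png',cv2.resize(t[120:260,160:360,::-1],None,fx=4,fy=4,interpolation=cv2.INTER_CUBIC))
E
```

```text
1 [ 473    0   39  164 5645] [494.2  82. ]
2 [217  79  24  24 458] [228.3  90.2]
3 [  0 136   7  48 139] [  2.1 164.1]
4 [    0   154   512   230 40812] [266.7 307.7]
5 [ 141  176   46   47 1639] [163.3 198.5]
6 [ 254  182   68   73 2151] [280.9 226.2]
7 [406 182  22  21 347] [416.5 191.8]
star [0.5217 0.0956 0.09  ]
star [ 0.7323 -0.0074  0.09  ]
knob [ 0.5212 -0.1719  0.152 ]
disc [ 0.5921 -0.0119  0.118 ]
corner [0.5037 0.1239 0.06  ]
corner [ 0.7692 -0.0046  0.06  ]
```

View pics/w0z.png

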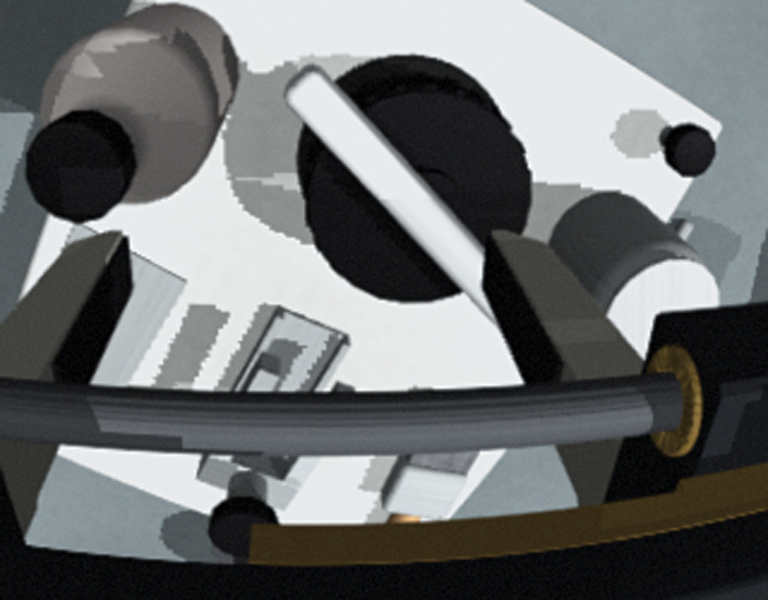

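View pics/s0z.png

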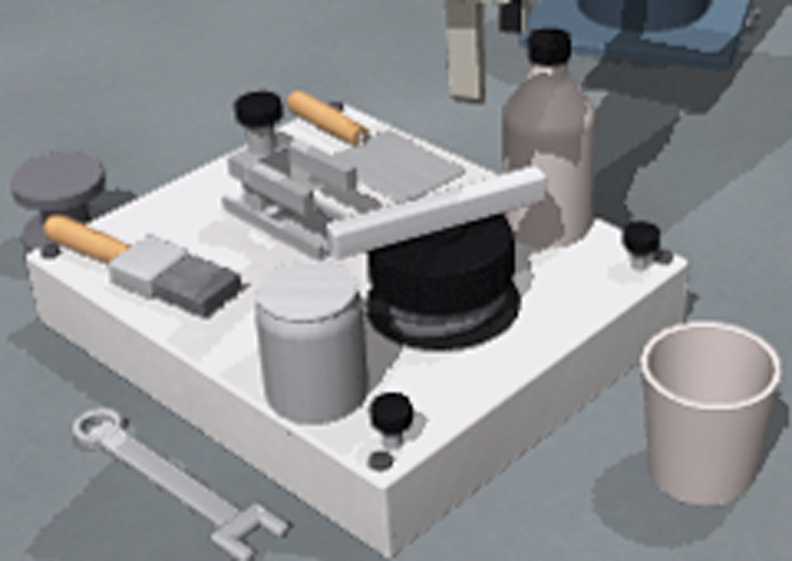

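View pics/d0z.png

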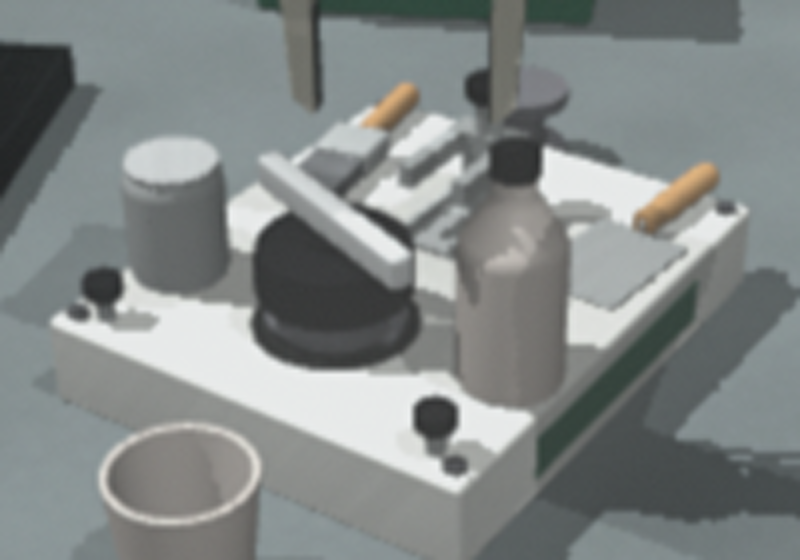

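The black star, knob and bar features are clear in all three views. Next I triangulate the bar ends, the knob and the bottle.

```bash
python3 - <<'E'
from h import *
S={k:load(k+'0') for k in('scene','side','wrist')}
def blobs(k,box,th=45,mn=30):
    im=S[k]['pixels'];x0,y0,x1,y1=box;m=(im[y0:y1,x0:x1].max(2)<th).astype(np.uint8)
    n,l,st,c=cv2.connectedComponentsWithStats(m)
    for i in range(1,n):
        if st[i,4]>mn: print(k,st[i]+[x0,y0,0,0,0],(c[i]+[x0,y0]).round(1))
blobs('scene',(110,120,350,290)); blobs('side',(160,120,370,270))
def tri(l):
    A=np.zeros((3,3));b=np.zeros(3)
    for k,u,v in l:
        e,d=ray(S[k],u,v,k=='wrist');P=np.eye(3)-np.outer(d,d);A+=P;b+=P@e
    p=np.linalg.solve(A,b)
    print(p.round(4),[ (proj(S[k],p,k=='wrist')-[u,v]).round(1).tolist() for k,u,v in l]);return p
# bar end near bottle: top face end-edge midpoint
z=lambda x,y:(130+x/2.4,130+y/2.4); sc=lambda x,y:(110+x/3.3,120+y/3.3); sd=lambda x,y:(160+x/4,120+y/4)
print('endA'); tri([('wrist',*z(305,83)),('scene',*sc(538,172)),('side',*sd(395,264))])
print('endB'); tri([('scene',*sc(337,235)),('side',*sd(270,160))])
print(onz(S['wrist'],*z(305,83),.145,True),onz(S['scene'],*sc(538,172),.145),onz(S['side'],*sd(395,264),.145),'B',onz(S['scene'],*sc(337,235),.145),onz(S['side'],*sd(270,160),.145))
print('starA'); tri([('wrist',228.3,90.2),('scene',*sc(641,235)),('side',*sd(436,412))])
print('starB'); tri([('wrist',416.5,191.8),('scene',*sc(391,407)),('side',*sd(102,283))])
print('knob'); tri([('scene',*sc(257,102)),('wrist',231,347)])
print(onz(S['scene'],*sc(257,102),.152))
E
```

```text
scene [262 120   6   9  50] [264.6 124.3]
scene [270 129  13  11 121] [276.1 133.8]
scene [182 148  13  11 119] [188.  152.7]
scene [ 222  185   45   41 1265] [244.9 204.6]
scene [299 187  11  10  87] [304.  191.7]
scene [223 239  12  13 122] [228.4 244.9]
side [160 132  18  36 354] [165.8 145. ]
endA
[0.5492 0.0312 0.1393] [[-0.1, -0.3], [0.4, 1.1], [0.5, -1.1]]
endB
[ 0.643  -0.0753  0.137 ] [[-0.2, -0.5], [-0.2, 0.4]]
[0.54927191 0.03211893 0.145     ] [0.55398044 0.03144087 0.145     ] [0.54820221 0.04507882 0.145     ] B [ 0.6558237  -0.06935899  0.145     ] [ 0.63966604 -0.06312989  0.145     ]
starA
[0.5199 0.0954 0.0844] [[-0.5, 0.3], [0.1, 0.0], [-0.2, 0.0]]
starB
[ 0.7348 -0.0101  0.0847] [[-0.2, 0.1], [0.4, 0.6], [0.1, -0.5]]
knob
[ 0.519  -0.178   0.1473] [[0.8, 1.0], [-0.3, 2.5]]
[ 0.52281578 -0.17800857  0.152     ]
```

send_rows(
  series=[
    [0.01,-0.005,0,0,0,0.145,0.14],
    [0.02,-0.01,0,0,0,0.29,0.14],
    [0.03,-0.015,0,0,0,0.435,0.14],
    [0.04,-0.02,0,0,0,0.58,0.14],
    [0.0455,-0.0227,0,0,0,0.721,0.14],
    [0.0455,-0.0227,-0.02,0,0,0.721,0.14],
    [0.0455,-0.0227,-0.04,0,0,0.721,0.14],
    [0.0455,-0.0227,-0.06,0,0,0.721,0.14],
    [0.0455,-0.0227,-0.066,0,0,0.721,0.14],
    [0.0455,-0.0227,-0.066,0,0,0.721,0.14],
  ],
  force=40,
)

```text
t: 1.4
eef_pos: [0.595, -0.0226, 0.1628]
eef_rot: [[-0.66, 0.751, -0.002], [0.751, 0.66, -0.0], [0.001, -0.002, -1.0]]
contact_force: [0.1, 0.3, 0.2]
grip_width: 0.427
```

```bash
python3 - <<'E'
from h import *
for n in ('scene','wrist','side'): s=snap(n,n+'1')
a=load('scene1')['pixels'][90:280,110:350,::-1];b=load('wrist1')['pixels'][:,:,::-1]
cv2.imwrite('pics/c1.png',np.hstack([cv2.resize(a,(400,317)),cv2.resize(b,(400,317))]))
o=telemetry.get_obs(); print(o['t'],o['eef_pos'],o['eef_rot'].round(3).tolist(),o['contact_force'],o['grip_width']*93,o['qpos'].round(2))
E
```

```text
1.55 [ 0.59567398 -0.02270388  0.16395118] [[-0.66, 0.751, 0.0], [0.751, 0.66, -0.001], [-0.001, -0.0, -1.0]] [0.32903962 0.36331065 1.10990638] 40.1100648928435 [-0.22  0.39  1.51 -0.    1.24 -0.95]
```

View pics/c1.png

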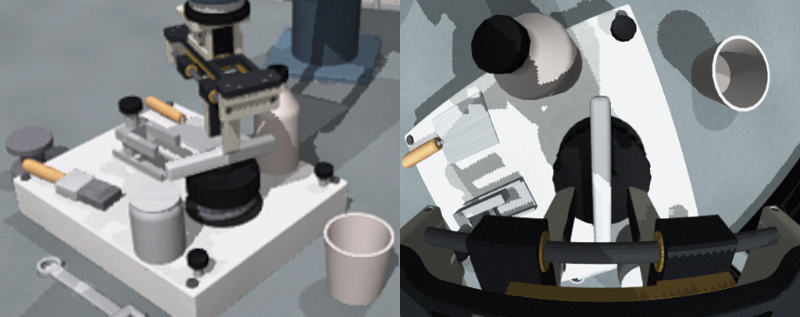

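The bar sits centred and parallel between the fingers (wrist view, bar at about x=600 of the composite). Next: descend, close to a 19 mm straddle and turn back.

send_rows(
  series=[
    [0,0,-0.015,0,0,0,0.14],
    [0,0,-0.03,0,0,0,0.14],
    [0,0,-0.03,0,0,0,0.59],
    [0,0,-0.03,0,0,0,0.59],
    [0,0,-0.03,0,0,0.12,0.59],
    [0,0,-0.03,0,0,0.25,0.59],
    [0,0,-0.03,0,0,0.38,0.59],
    [0,0,-0.03,0,0,0.5,0.59],
    [0,0,-0.03,0,0,0.6,0.59],
    [0,0,-0.03,0,0,0.7,0.59],
  ],
)

```text
t: 2.8
eef_pos: [0.5945, -0.0229, 0.133]
eef_rot: [[-0.989, 0.146, -0.002], [0.146, 0.989, -0.001], [0.002, -0.001, -1.0]]
contact_force: [-1.2, -1.3, -5.4]
grip_width: 0.311
```

```bash
cat > look.py <<'E'
import sys
from h import *
n=sys.argv[1]
for k in ('scene','wrist','side'): snap(k,k+n)
a=load('scene'+n)['pixels'][120:265,160:350,::-1];b=load('wrist'+n)['pixels'][:,:,::-1];c=load('side'+n)['pixels'][120:265,165:355,::-1]
f=lambda x:cv2.resize(x,(400,300),interpolation=cv2.INTER_CUBIC)
cv2.imwrite('pics/c%s.png'%n,np.vstack([np.hstack([f(a),f(c)]),np.hstack([f(b),np.zeros((300,400,3),np.uint8)])]))
o=telemetry.get_obs(); print(o['t'],o['eef_pos'].round(4),'yaw',np.arctan2(o['eef_rot'][1,1],o['eef_rot'][0,1]).round(3),'F',o['contact_force'].round(1),'M',o['moment'].round(2),'w',(o['grip_width']*93).round(1),o['qpos'].round(2))
E
python3 look.py 2
```

```text
Traceback (most recent call last):
  File "look.py", line 8, in <module>
    o=telemetry.get_obs(); print(o['t'],o['eef_pos'].round(4),'yaw',np.arctan2(o['eef_rot'][1,1],o['eef_rot'][0,1]).round(3),'F',o['contact_force'].round(1),'M',o['moment'].round(2),'w',(o['grip_width']*93).round(1),o['qpos'].round(2))
                                                                                                                                                                                          ^^^^^^^^^^^^^^^^^^^^^^^^^^
AttributeError: 'float' object has no attribute 'round'
```

View pics/c2.png

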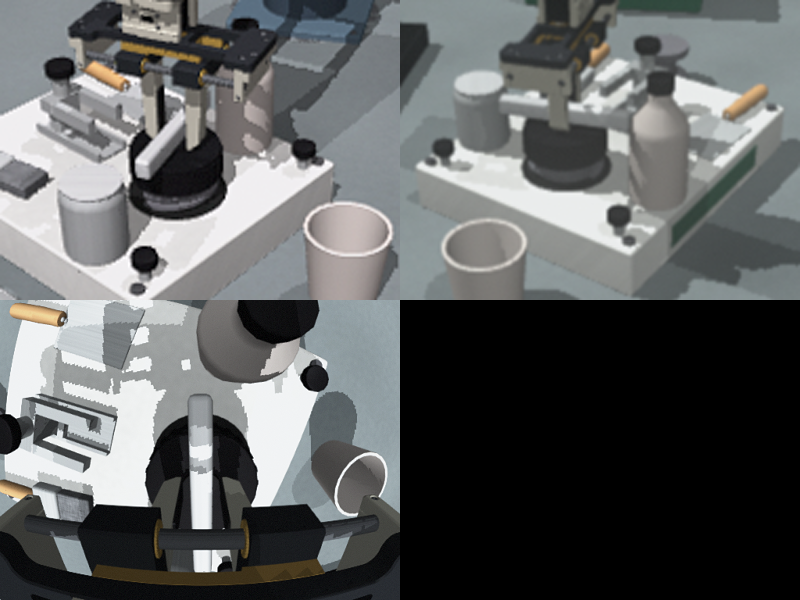

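```bash
sed -i "s/(o\['grip_width'\]\*93).round(1)/round(o['grip_width']*93,1)/" look.py; python3 - <<'E'
from h import *
o=telemetry.get_obs();print(o['t'],o['grip_width']*93,o['contact_force'],o['moment'],o['eef_pos'],np.arctan2(o['eef_rot'][1,1],o['eef_rot'][0,1]))
s=load('wrist2');im=s['pixels']
cv2.imwrite('pics/w2z.png',cv2.resize(im[120:384,150:360,::-1],None,fx=2.2,fy=2.2,interpolation=cv2.INTER_CUBIC))
E
```

```text
2.95 29.07969678669979 [-2.5096533  -0.57181423 -6.18886091] [-0.25832664  0.42989779  0.01012521] [ 0.59454123 -0.02288561  0.13313981] 1.419520849572186
```

View pics/w2z.png

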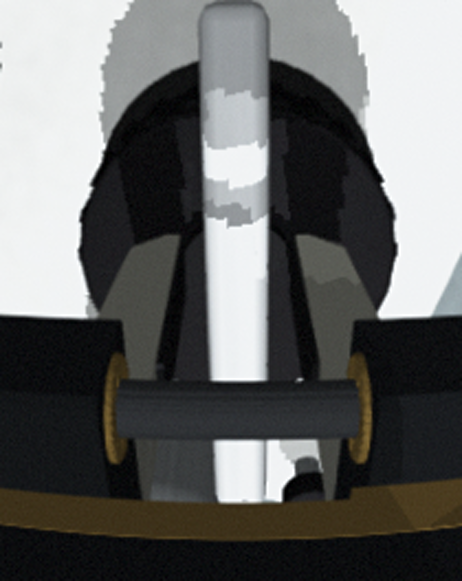

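```bash
python3 - <<'E'
from h import *
for k,b in (('scene',(200,120,300,230)),('side',(190,120,310,220))):
    im=load(k+'2')['pixels'][b[1]:b[3],b[0]:b[2],::-1]; r=6
    cv2.imwrite('pics/%s2z.png'%k,cv2.resize(im,None,fx=600/im.shape[0],fy=600/im.shape[0],interpolation=cv2.INTER_CUBIC))
    print(k,600/im.shape[0])
E
```

```text
scene 5.454545454545454
side 6.0
```

View pics/scene2z.png

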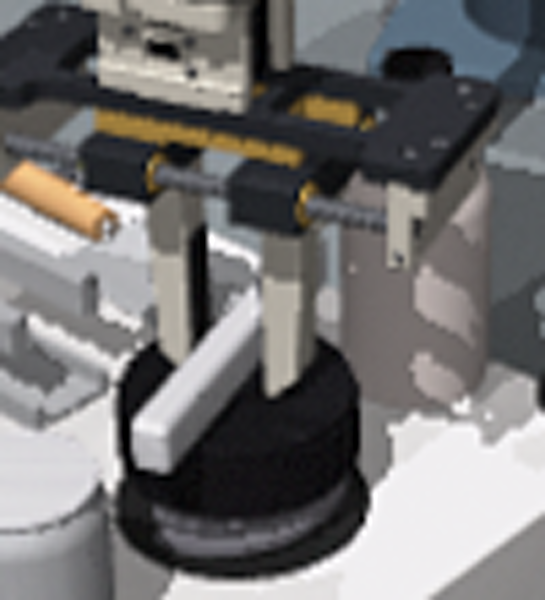

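View pics/side2z.png

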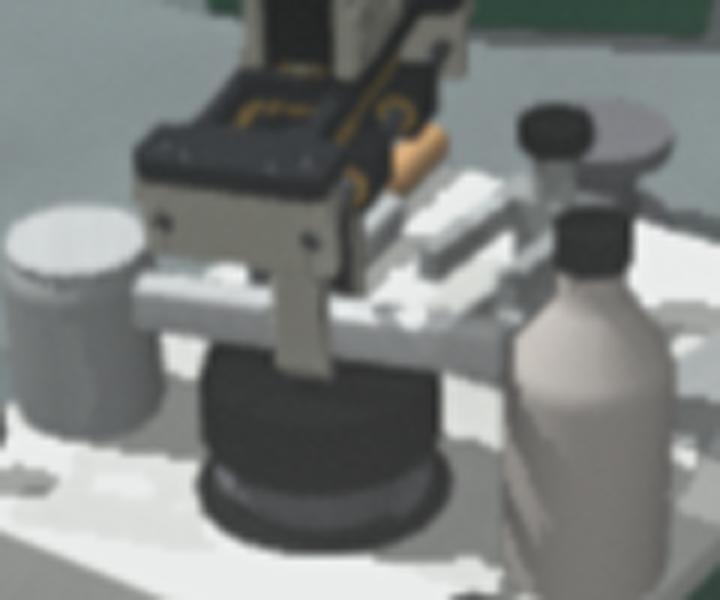

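The bar is parallel to the jaws at a tool yaw of 81°, which puts the cap at about 1.87 rad. The tool seems to be carrying the cap's 6 N weight, so I open the fingers and let it drop.

send_rows(
  series=[
    [0,0,0,0,0,0,0.14],
    [0,0,0,0,0,0,0.14],
    [0,0,0,0,0,0,0.14],
    [0,0,0,0,0,0,0.14],
    [0,0,0,0,0,0,0.14],
    [0,0,0,0,0,0,0.14],
    [0,0,0,0,0,0,0.14],
    [0,0,0,0,0,0,0.14],
    [0,0,0,0,0,0,0.14],
    [0,0,0,0,0,0,0.14],
  ],
)

```text
t: 4.2
eef_pos: [0.5945, -0.0229, 0.1331]
eef_rot: [[-0.989, 0.151, -0.002], [0.151, 0.989, -0.001], [0.002, -0.001, -1.0]]
contact_force: [-0.4, -0.3, 0.2]
grip_width: 0.431
```

```bash
python3 look.py 3;  python3 - <<'E'
from h import *
for k,b in (('scene',(200,120,300,230)),('side',(190,120,310,220))):
    im=load(k+'3')['pixels'][b[1]:b[3],b[0]:b[2],::-1]
    cv2.imwrite('pics/%s3z.png'%k,cv2.resize(im,None,fx=600/im.shape[0],fy=600/im.shape[0],interpolation=cv2.INTER_CUBIC))
E
```

```text
4.35 [ 0.5945 -0.0229  0.1331] yaw 1.42 F [ 0.7 -0.1  0.6] M [ 0.1  -0.06 -0.03] w 40.1 [-0.23  0.42  1.55 -0.    1.17 -1.64]
```

View pics/side3z.png

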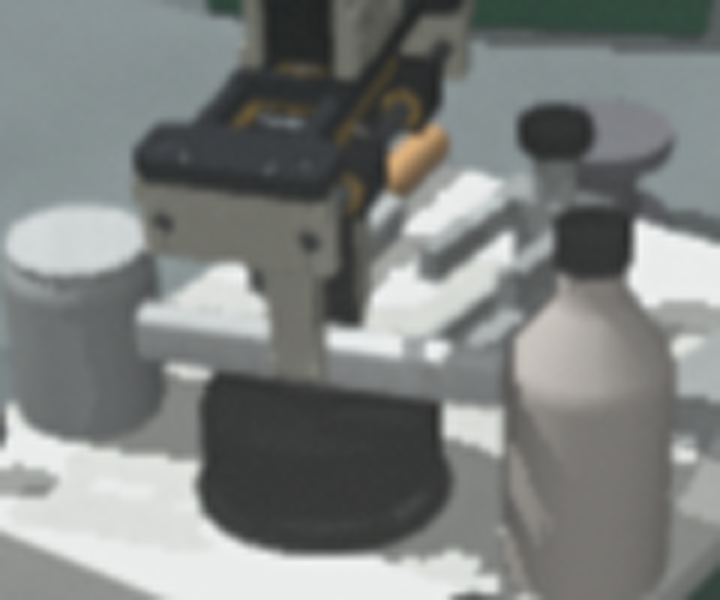

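View pics/c3.png

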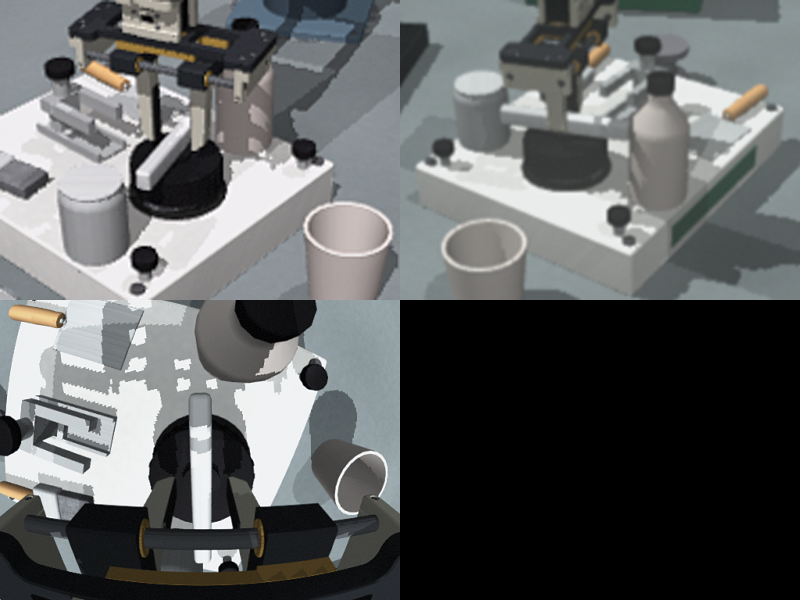

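The cap has dropped: the grey collar is gone and the tool force is zero. Next I lower the tool, pinch and screw it down, following the thread.

send_rows(
  series=[
    [0,0,-0.005,0,0,0,0.14],
    [0,0,-0.01,0,0,0,0.14],
    [0,0,-0.01,0,0,0,0.59],
    [0,0,-0.01,0,0,0,0.59],
    [0,0,-0.01,0,0,0,0.59],
    [0,0,-0.0105,0,0,-0.1,0.59],
    [0,0,-0.0115,0,0,-0.25,0.59],
    [0,0,-0.0125,0,0,-0.4,0.59],
    [0,0,-0.0135,0,0,-0.55,0.59],
    [0,0,-0.0145,0,0,-0.7,0.59],
  ],
  force=25,
)

```text
t: 5.6
eef_pos: [0.5959, -0.0228, 0.1206]
eef_rot: [[-0.656, 0.755, 0.002], [0.755, 0.656, 0.0], [-0.001, 0.001, -1.0]]
contact_force: [-1.0, 0.9, 10.1]
grip_width: 0.213
```

```bash
python3 look.py 4
```

```text
5.75 [ 0.5958 -0.0227  0.121 ] yaw 0.72 F [-2.3  1.5 12.9] M [0.28 0.4  0.21] w 20.0 [-0.23  0.43  1.57  0.    1.14 -0.95]
```

View pics/c4.png

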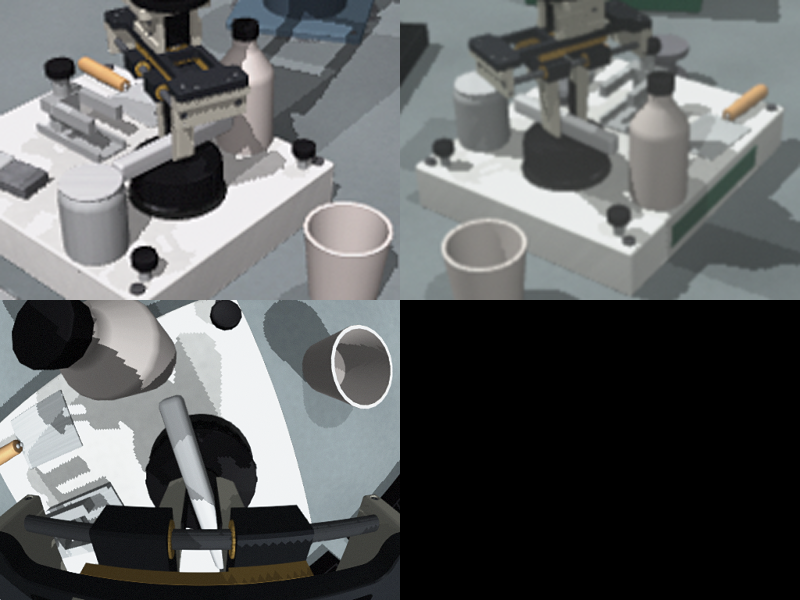

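send_rows(
  series=[
    [0,0,-0.001,0,0,-0.15,0.59],
    [0,0,-0.002,0,0,-0.3,0.59],
    [0,0,-0.003,0,0,-0.45,0.59],
    [0,0,-0.004,0,0,-0.6,0.59],
    [0,0,-0.005,0,0,-0.75,0.59],
    [0,0,-0.006,0,0,-0.9,0.59],
    [0,0,-0.007,0,0,-1.05,0.59],
    [0,0,-0.008,0,0,-1.2,0.59],
    [0,0,-0.009,0,0,-1.3,0.59],
    [0,0,-0.009,0,0,-1.3,0.59],
  ],
)

```text
t: 7.0
eef_pos: [0.5963, -0.0225, 0.1132]
eef_rot: [[0.549, 0.836, 0.002], [0.836, -0.549, -0.002], [0.0, 0.003, -1.0]]
contact_force: [-1.3, 1.2, 7.5]
grip_width: 0.205
```

```bash
python3 look.py 5
```

```text
7.15 [ 0.5963 -0.0225  0.1132] yaw -0.579 F [-1.6  0.3  6.5] M [ 0.31  0.35 -0.01] w 19.3 [-0.22  0.44  1.58 -0.    1.13  0.36]
```

View pics/c5.png

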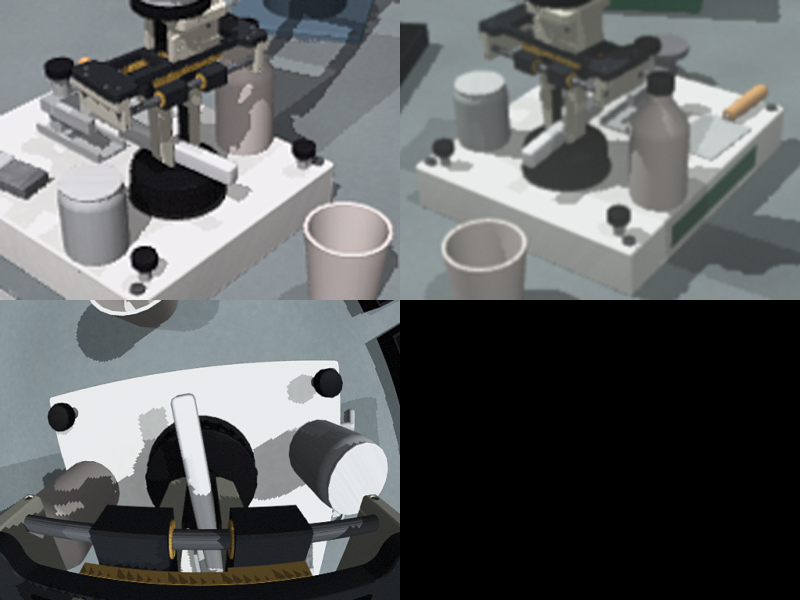

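send_rows(
  series=[
    [0,0,0,0,0,-0.05,0.59],
    [0,0,0,0,0,-0.1,0.59],
    [0,0,0,0,0,-0.15,0.59],
    [0,0,0,0,0,-0.2,0.59],
    [0,0,0,0,0,-0.22,0.59],
    [0,0,0,0,0,-0.24,0.59],
    [0,0,0,0,0,-0.26,0.59],
    [0,0,0,0,0,-0.28,0.59],
    [0,0,0,0,0,-0.28,0.59],
    [0,0,0,0,0,-0.28,0.59],
  ],
)

```text
t: 8.4
eef_pos: [0.5963, -0.0227, 0.1134]
eef_rot: [[0.757, 0.653, 0.002], [0.653, -0.757, -0.002], [-0.0, 0.003, -1.0]]
contact_force: [-1.8, -1.6, 4.8]
grip_width: 0.223
```

```bash
python3 look.py 6
```

```text
8.55 [ 0.5963 -0.0227  0.1134] yaw -0.859 F [-1.7 -1.8  3.5] M [-0.36  0.4   1.12] w 20.4 [-0.22  0.44  1.58 -0.    1.13  0.64]
```

View pics/c6.png

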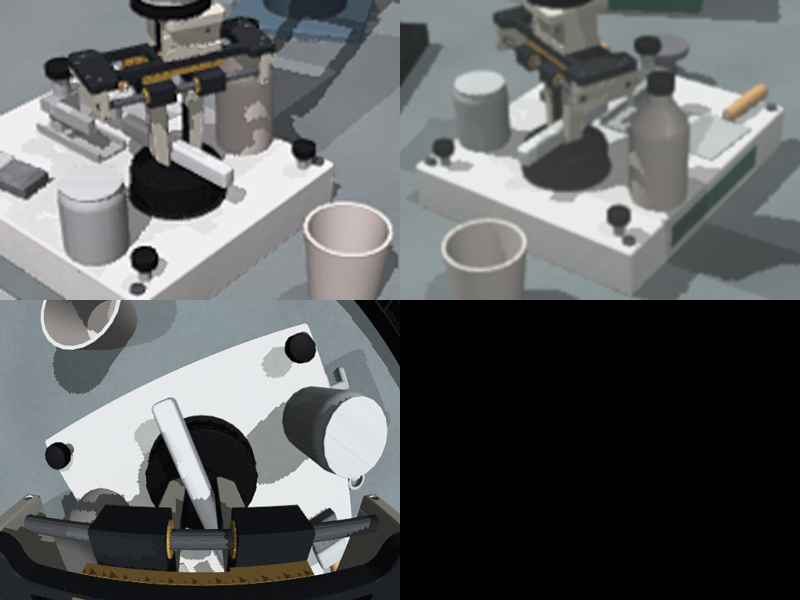

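The moment about z rose to 1.1 N m, so the cap is against its home stop. Next I relax, open and rise, then check.

send_rows(
  series=[
    [0,0,0,0,0,0.14,0.59],
    [0,0,0,0,0,0.25,0.4],
    [0,0,0,0,0,0.25,0.14],
    [0,0,0,0,0,0.25,0.14],
    [0,0,0,0,0,0.25,0.14],
    [0,0,0.03,0,0,0.25,0.14],
    [0,0,0.07,0,0,0.3,0.14],
    [0,0,0.11,0,0,0.4,0.14],
    [-0.005,-0.01,0.13,0,0,0.4,0.0],
    [-0.01,-0.02,0.13,0,0,0.4,0.0],
  ],
)

```text
t: 9.8
eef_pos: [0.587, -0.0431, 0.245]
eef_rot: [[0.444, 0.896, 0.006], [0.896, -0.444, -0.002], [0.001, 0.007, -1.0]]
contact_force: [1.0, -0.1, -0.3]
grip_width: 0.499
```

```bash
python3 look.py 7; python3 - <<'E'
from h import *
for k,b in (('scene',(170,120,290,230)),('side',(190,120,310,220))):
    im=load(k+'7')['pixels'][b[1]:b[3],b[0]:b[2],::-1]
    cv2.imwrite('pics/%s7z.png'%k,cv2.resize(im,None,fx=6,fy=6 if k=='side' else 5.4,interpolation=cv2.INTER_CUBIC))
E
```

```text
9.95 [ 0.5854 -0.043   0.2419] yaw -0.461 F [ 0.6 -0.1  0.2] M [0.05 0.05 0.02] w 46.4 [-0.26  0.32  1.42 -0.    1.4   0.2 ]
```

View pics/c7.png

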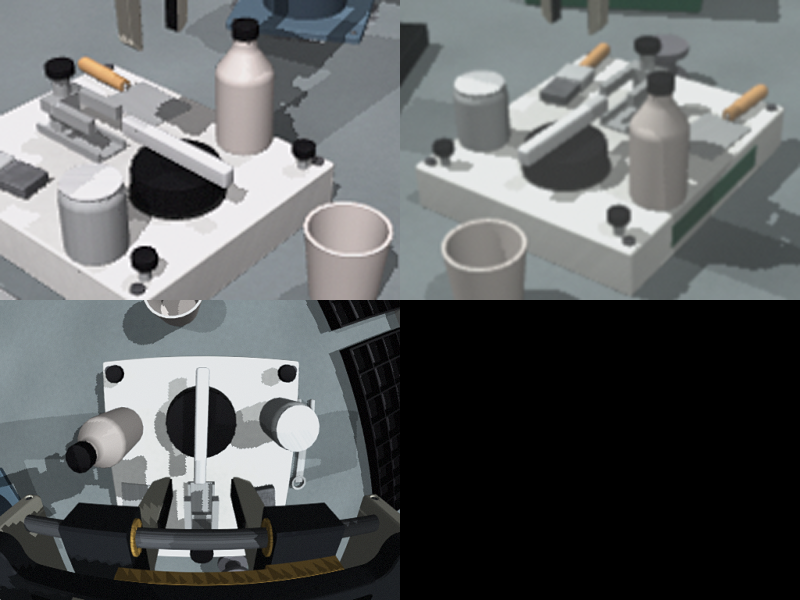

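View pics/scene7z.png

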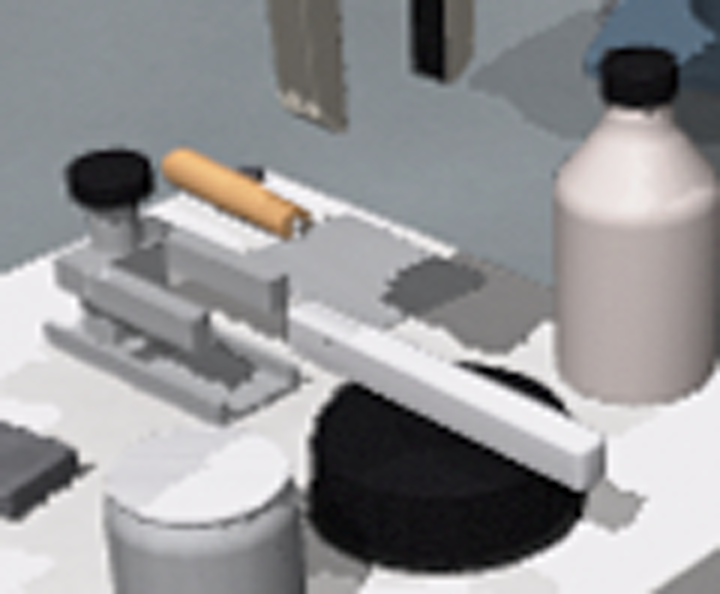

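View pics/side7z.png

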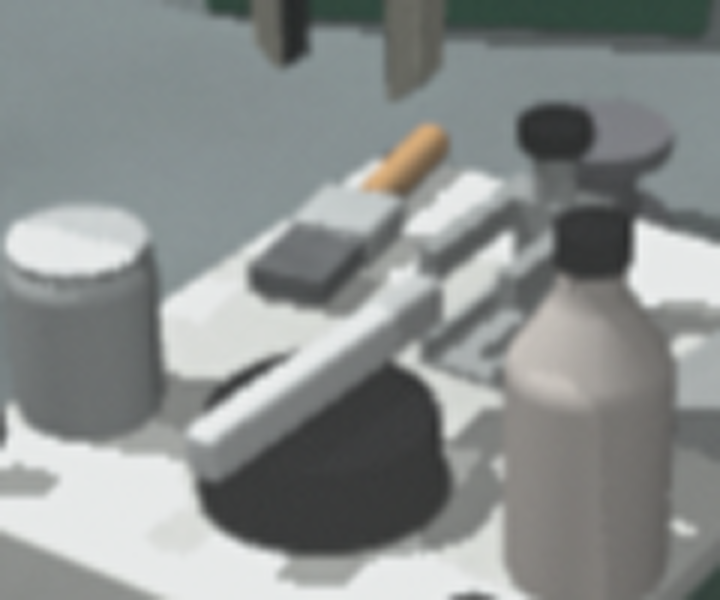

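```bash
python3 - <<'E'
from h import *
S={k:load(k+'7') for k in('scene','side','wrist')}
def tri(l):
    A=np.zeros((3,3));b=np.zeros(3)
    for k,u,v in l:
        e,d=ray(S[k],u,v,k=='wrist');P=np.eye(3)-np.outer(d,d);A+=P;b+=P@e
    p=np.linalg.solve(A,b)
    print(p.round(4),[ (proj(S[k],p,k=='wrist')-[u,v]).round(1).tolist() for k,u,v in l]);return p
a=tri([('scene',268,202.4),('side',223.3,193.3),('wrist',259.8,85.8)])
b=tri([('scene',221.7,177.8),('side',260.8,166.7)])
y=np.array([.4407,.8976]);c=np.array([.5952,-.0228])
d=(a-b)[:2];print('len',np.hypot(*d),'theta',np.arctan2(d[1],d[0])-np.arctan2(y[1],y[0]))
d=a[:2]-c;print('theta from axis',np.arctan2(d[1],d[0])-np.arctan2(y[1],y[0]),np.hypot(*d))
e=np.append(c+.075*y,.123);f=np.append(c-.075*y,.123)
print({k:(proj(S[k],e,k=='wrist').round(1),proj(S[k],f,k=='wrist').round(1)) for k in S})
# knob blobs
for k,b in (('scene',(170,130,215,170)),('side',(270,130,295,150))):
    im=S[k]['pixels'][b[1]:b[3],b[0]:b[2]];m=(im.max(2)<60).astype(np.uint8)
    n,l,st,cc=cv2.connectedComponentsWithStats(m);print(k,[(cc[i]+b[:2],st[i].tolist()) for i in range(1,n) if st[i,4]>30])
kn=np.append(c-.175*y,.145);print('knob pred',kn,{k:proj(S[k],kn,k=='wrist').round(1) for k in S})
E
```

```text
[0.6305 0.0417 0.1185] [[0.7, 0.5], [-0.5, -0.5], [-0.7, 1.8]]
[ 0.5624 -0.0841  0.1189] [[-0.2, -0.4], [-0.2, 0.4]]
len 0.14305383880939715 theta -0.03981782982333537
theta from axis -0.04450402201640524 0.07348432724812079
{'scene': (array([270.3, 200.7]), array([218.9, 175.4])), 'side': (array([223.4, 191.9]), array([261. , 164.4])), 'wrist': (array([255.5,  85.7]), array([256.4, 237. ]))}
scene [(array([187.953125 , 152.8984375]), [11, 18, 15, 11, 128])]
side [(array([282.18181818, 141.63636364]), [7, 8, 11, 8, 77])]
knob pred [ 0.5180775 -0.17988    0.145    ] {'scene': array([188.2, 152.5]), 'side': array([282.7, 141.1]), 'wrist': array([256.9, 323.7])}
```

Measured bar top is about 119 mm with an angle near 0, so the cap is home within the measuring error. The knob matches its prediction within 0.6 px. Next I grasp the knob.

send_rows(
  series=[
    [-0.017,-0.035,0,0,0,0,-0.4],
    [-0.034,-0.07,0,0,0,0,-0.4],
    [-0.051,-0.105,0,0,0,0,-0.4],
    [-0.0674,-0.137,0,0,0,0,-0.4],
    [-0.0674,-0.137,-0.02,0,0,0,-0.4],
    [-0.0674,-0.137,-0.05,0,0,0,-0.4],
    [-0.0674,-0.137,-0.07,0,0,0,-0.4],
    [-0.0674,-0.137,-0.07,0,0,0,-0.4],
    [-0.0674,-0.137,-0.07,0,0,0,-0.4],
    [-0.0674,-0.137,-0.07,0,0,0,-0.4],
  ],
  force=40,
)

```text
t: 11.2
eef_pos: [0.5186, -0.1802, 0.1727]
eef_rot: [[0.444, 0.896, 0.002], [0.896, -0.444, -0.001], [-0.0, 0.002, -1.0]]
contact_force: [0.3, 0.3, 0.7]
grip_width: 0.7
```

```bash
python3 look.py 8; python3 - <<'E'
from h import *
for k,b in (('scene',(150,70,270,180)),):
    im=load(k+'8')['pixels'][b[1]:b[3],b[0]:b[2],::-1]
    cv2.imwrite('pics/%s8z.png'%k,cv2.resize(im,None,fx=5,fy=5,interpolation=cv2.INTER_CUBIC))
E
```

```text
11.35 [ 0.5184 -0.1801  0.1726] yaw -0.461 F [ 0.5  0.1 -0.9] M [-0.02  0.05 -0.04] w 65.1 [-0.54  0.3   1.62 -0.    1.22 -0.08]
```

View pics/c8.png

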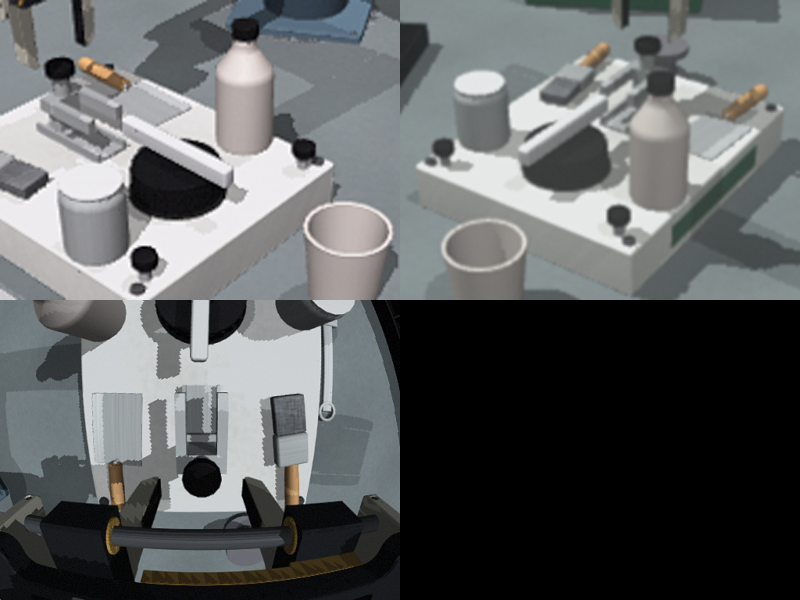

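View pics/scene8z.png

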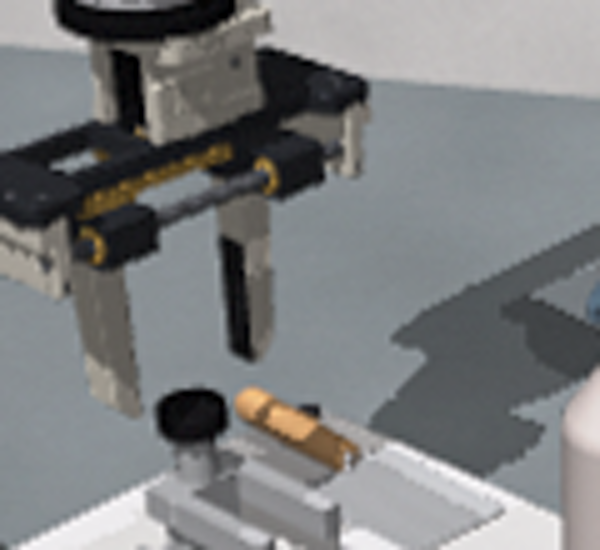

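```bash
python3 - <<'E'
from h import *
s=load('wrist8');im=s['pixels'];m=(im[195:255,225:300].max(2)<45).astype(np.uint8)
n,l,st,c=cv2.connectedComponentsWithStats(m);i=1+st[1:,4].argmax();p=c[i]+[225,195]
print(p,st[i],onz(s,*p,.150,True))
# track direction in wrist: bar's fork-end and cap end
for uv in ((199*1.28,60*1.28),): print(onz(s,*uv,.123,True))
E
```

```text
[257.80856553 226.65118679] [   9    7   49   50 1938] [ 0.52058071 -0.17703438  0.15      ]
[ 0.56190503 -0.08926038  0.123     ]
```

send_rows(
  series=[
    [0.001,0.0015,-0.01,0,0,0,-0.4],
    [0.001,0.0015,-0.02,0,0,0,-0.4],
    [0.001,0.0015,-0.029,0,0,0,-0.4],
    [0.001,0.0015,-0.029,0,0,0,1],
    [0.001,0.0015,-0.029,0,0,0,1],
    [0.001,0.0015,-0.029,0,0,0,1],
    [0.001,0.0015,-0.029,0,0,0,1],
    [0.001,0.0015,-0.022,0,0,0,1],
    [0.001,0.0015,-0.015,0,0,0,1],
    [0.001,0.0015,-0.009,0,0,0,1],
  ],
)

```text
t: 12.6
eef_pos: [0.5194, -0.1787, 0.1641]
eef_rot: [[0.444, 0.896, 0.002], [0.896, -0.444, -0.001], [-0.0, 0.002, -1.0]]
contact_force: [0.5, 0.6, -3.9]
grip_width: 0.354
```

```bash
python3 look.py 9
```

```text
12.75 [ 0.5195 -0.1787  0.1641] yaw -0.461 F [ 1.2 -0.  -2.5] M [-0.18 -0.24  0.01] w 33.1 [-0.53  0.31  1.63 -0.    1.2  -0.07]
```

View pics/c9.png

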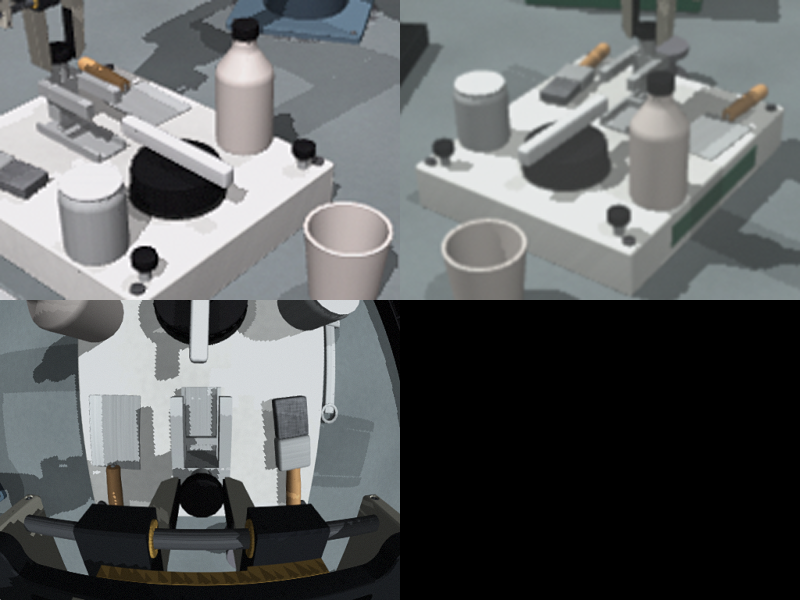

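The lock is lifted, held at 33 mm with about 3 N of weight. Next I slide it 52 mm along the cover's y.

send_rows(
  series=[
    [0.0045,0.009,0,0,0,0,1],
    [0.009,0.018,0,0,0,0,1],
    [0.0135,0.027,0,0,0,0,1],
    [0.018,0.036,0,0,0,0,1],
    [0.0205,0.041,0,0,0,0,1],
    [0.022,0.044,0,0,0,0,1],
    [0.023,0.0465,0,0,0,0,1],
    [0.023,0.0465,0,0,0,0,1],
    [0.023,0.0465,0,0,0,0,1],
    [0.023,0.0465,0,0,0,0,1],
  ],
)

```text
t: 14.0
eef_pos: [0.5418, -0.1334, 0.164]
eef_rot: [[0.445, 0.896, 0.001], [0.896, -0.445, -0.003], [-0.002, 0.002, -1.0]]
contact_force: [-1.4, -3.4, -3.4]
grip_width: 0.356
```

```bash
python3 look.py 10
```

```text
14.15 [ 0.5419 -0.1333  0.164 ] yaw -0.461 F [-2.1 -4.7 -4.2] M [-0.86  0.43  0.04] w 33.6 [-0.44  0.32  1.61 -0.    1.2   0.02]
```

View pics/c10.png

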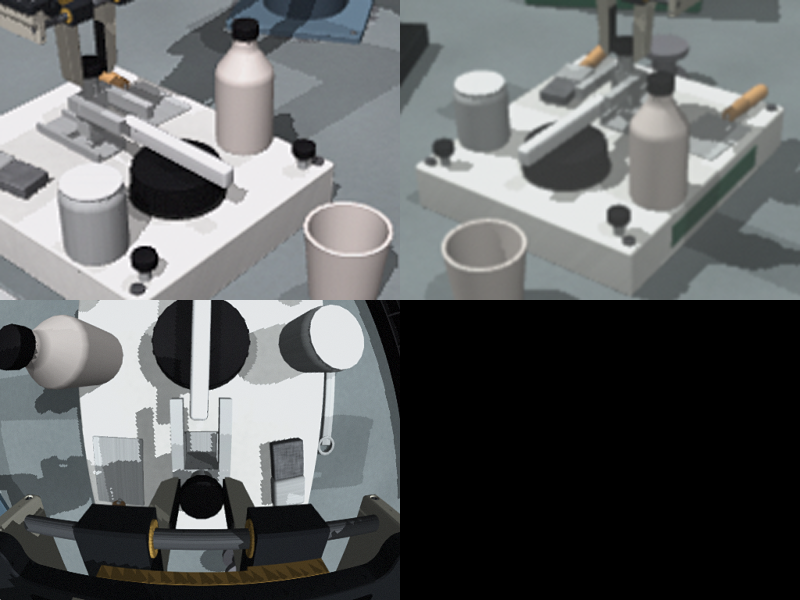

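A steady 5 N back-force shows it at the end stop, and the prongs straddle the bar (x≈177 and 224, bar at 200). Next: lower, release and rise.

send_rows(
  series=[
    [0,0,-0.006,0,0,0,1],
    [0,0,-0.012,0,0,0,1],
    [0,0,-0.018,0,0,0,1],
    [0,0,-0.0195,0,0,0,1],
    [0,0,-0.0195,0,0,0,1],
    [0,0,-0.0195,0,0,0,0.2],
    [0,0,-0.0195,0,0,0,-0.2],
    [0,0,-0.0195,0,0,0,-0.4],
    [0,0,-0.0195,0,0,0,-0.4],
    [0,0,-0.0195,0,0,0,-0.4],
  ],
)

```text
t: 15.4
eef_pos: [0.5419, -0.1332, 0.1445]
eef_rot: [[0.445, 0.896, 0.001], [0.896, -0.445, -0.003], [-0.002, 0.002, -1.0]]
contact_force: [0.0, 0.0, -0.1]
grip_width: 0.695
```

send_rows(
  series=[
    [0,0,0.02,0,0,0,-0.4],
    [0,0,0.05,0,0,0,-0.4],
    [0,0,0.08,0,0,0,-0.4],
    [-0.02,-0.03,0.1,0,0,0,-0.4],
    [-0.04,-0.06,0.1,0,0,0,-0.4],
    [-0.06,-0.09,0.1,0,0,0,-0.4],
    [-0.06,-0.09,0.1,0,0,0,-0.4],
    [-0.06,-0.09,0.1,0,0,0,-0.4],
    [-0.06,-0.09,0.1,0,0,0,-0.4],
    [-0.06,-0.09,0.1,0,0,0,-0.4],
  ],
)

```text
t: 16.65
eef_pos: [0.4823, -0.2224, 0.2445]
eef_rot: [[0.444, 0.896, 0.001], [0.896, -0.444, -0.003], [-0.002, 0.002, -1.0]]
contact_force: [-0.4, -0.8, -0.4]
grip_width: 0.697
```

```bash
python3 look.py 11; python3 - <<'E'
from h import *
S={k:load(k+'11') for k in('scene','side','wrist')}
im=S['scene']['pixels'][120:220,160:290,::-1]; cv2.imwrite('pics/s11z.png',cv2.resize(im,None,fx=6,fy=6,interpolation=cv2.INTER_CUBIC))
im=S['side']['pixels'][120:220,190:320,::-1]; cv2.imwrite('pics/d11z.png',cv2.resize(im,None,fx=6,fy=6,interpolation=cv2.INTER_CUBIC))
c=np.array([.5952,-.0228]);y=np.array([.4407,.8976])
for z in (.145,.155): 
  kn=np.append(c-.125*y,z);print(z,{k:proj(S[k],kn,k=='wrist').round(1) for k in S})
for k,b in (('scene',(185,130,225,175)),('side',(255,125,285,155))):
    im=S[k]['pixels'][b[1]:b[3],b[0]:b[2]];m=(im.max(2)<60).astype(np.uint8)
    n,l,st,cc=cv2.connectedComponentsWithStats(m);print(k,[(cc[i]+b[:2],st[i].tolist()) for i in range(1,n) if st[i,4]>30])
E
```

```text
16.8 [ 0.4822 -0.2228  0.2445] yaw -0.46 F [-0.   0.2 -0.8] M [0.   0.01 0.  ] w 65.2 [-0.64  0.21  1.56 -0.    1.37 -0.18]
0.145 {'scene': array([202.8, 159.5]), 'side': array([272.1, 148.6]), 'wrist': array([272.5,  77.6])}
0.155 {'scene': array([202.5, 155.6]), 'side': array([272.2, 145. ]), 'wrist': array([273.1,  76.7])}
scene [(array([202.19117647, 159.61029412]), [10, 24, 15, 12, 136])]
side [(array([272.06410256, 148.8974359 ]), [12, 20, 11, 9, 78])]
```

View pics/c11.png

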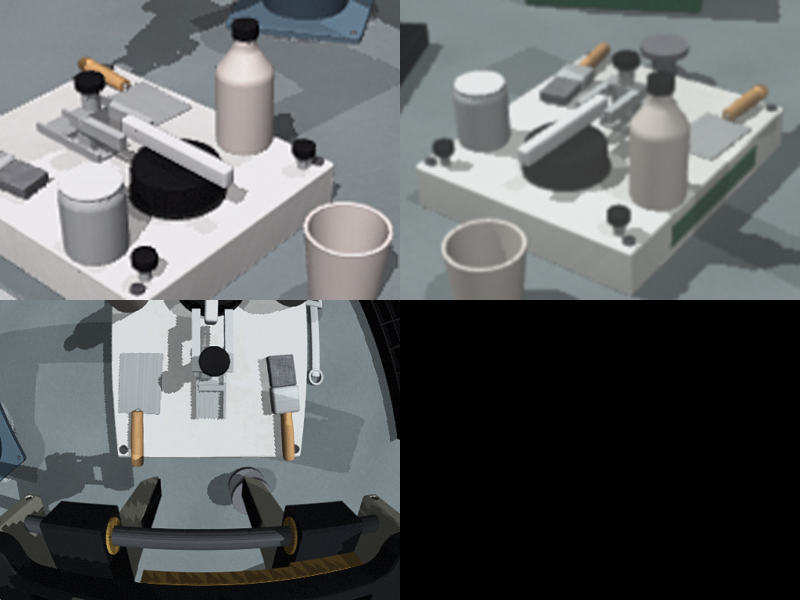

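View pics/s11z.png

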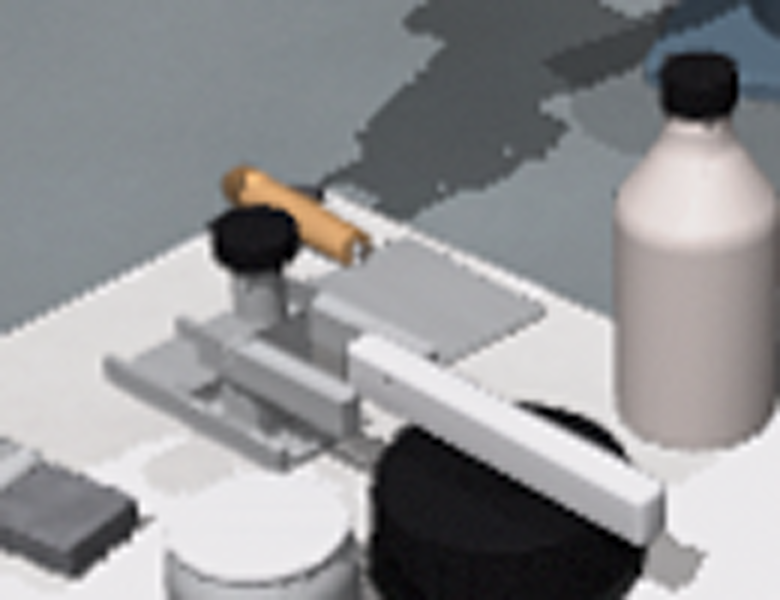

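View pics/d11z.png

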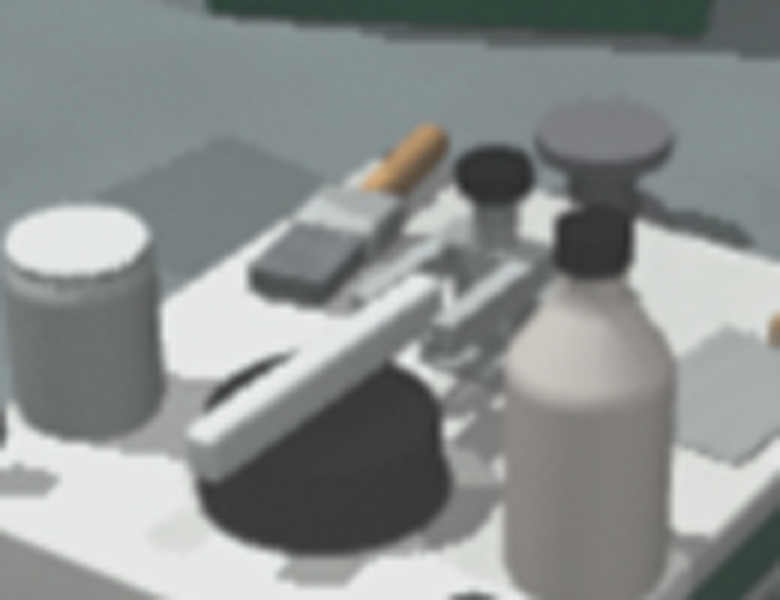

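```bash
python3 -c "
from bench import ctrl
print(ctrl.job_done())"
```

```text
the job is handed in; nothing more can be done
None
```

The cap is screwed home and the fork lock is closed over its bar. I handed the job in at about 17 s, and no verdict was reported.

- **Cap turned back:** I straddled the bar from above and turned it from about 1.18 to about 1.87 rad. While held, the fingers carried the cap's weight of about 6 N. When I opened them it dropped in: the grey collar disappeared and the force on the tool went to zero.
- **Cap screwed home:** I turned it clockwise until it met the stop, where the moment reached about 1.1 N m.
- **Fork lock:** I gripped the knob, lifted it 20 mm and slid it about 50 mm until it pushed back with about 5 N. Then I lowered it, let go and moved clear.

**Last checks:**
- The knob was within 0.6 px of its predicted closed, resting position in the scene and side views. The prongs stood on both sides of the bar.
- The force on the arm was near zero, and none of the tools or containers looked shifted; I judged this by eye, not by measuring.

**Readings that disagreed:**
- The bar top at home triangulated to about 119 mm instead of 123 mm. The crest height had also read 6 to 8 mm low, so I put this down to bias in picking the edges.
- The bar angle came out at about -0.04 rad, past the stop at 0, so that is a measuring error too.
- While turning back, the opening read 29 mm around the 16 mm bar. I did not find out why.

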